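Clamp the wheel blank on the tilted dividing head

ROBOT

A 7-joint arm with a two-finger parallel gripper is mounted at the origin on the work surface. World frame = base frame: x ahead of the robot, y to its left, z up, the work surface at z = 0. Lengths are in m, angles in rad, forces in N, time in s.
With the tool pointing down it reaches from about 0.425 to 0.925 m from the base axis. Payload 6.8 kg.
Tool frame: the origin (TCP) lies on the front face of the gripper's body, between the roots of the fingers; the fingertips stand 73 mm ahead of it and the grasp point (between the pads) lies 54 mm ahead of it (env.nose_length is the distance from the TCP to the fingertips, in m); z points along the fingers, y is the direction in which the jaws open and shut (so a half turn about z gives the same grasp; the last joint's range is limited). The gripper opens to 85 mm and grips with 20 to 120 N. Pads are 22 mm wide; open, the fingers measure 114 mm over their backs; the gripper's body (76 mm by 85 mm) begins 54 mm behind the grasp point. The pads swing forward as they close: fully open they stand 13 mm farther back than shut.
Start: joints at [-1.408, 0.477, 0.022, 1.555, -0.011, 1.109, -0.083], TCP at [0.181, 0.65, 0.304] pointing down, gripper open.
Joint ranges: [-2.96, 2.96], [-0.34, 2.1], [-1.41, 1.46], [0.24, 2.44], [-1.37, 4.51], [0.17, 1.92], [-2.96, 2.96]. Speed limits (rad/s): [2.39, 2.39, 3.14, 3.14, 3.14, 3.14, 3.14].

INTERFACE

Orientations are given as a unit quaternion [w, x, y, z].
In Python, from cell import env, kin, camera, calibration, job gives the robot as it stands. The module is installed in compiled form; this text tells all that it offers. Calls block until the motion is done:
- env.reach(position, orientation): joint-space move of the TCP to a pose.
- env.movel(position, velocity=0.15, rot=None, stop_force=None): straight line of the TCP; rot=None keeps the orientation; velocity is the mean speed in m/s. With stop_force (N) it stops when the force on the tool has changed by that much, and returns True; else False.
- env.goto_joints(angles): joint-space move.
- env.grip(opening, f_grip=None): finger opening in m; f_grip is the grip in N (None keeps the last); returns when the fingers have stopped.
- env.dwell(seconds).
- kin.inverse_kinematics(position, orientation): joint angles nearest the present ones, or None.
- env.get_state(): the state.
- camera(name): name is "side" or "top"; returns (picture, depth): 384x512x3 uint8, blue, green, red; 384x512 float32, m along the optical axis (not along the pixel's ray), 0 where there is no reading.
- calibration(name): a dict with "fx", "fy", "cx", "cy" (pixels), "k1" (the pictures are not rectified: a ray, as slopes to the right and down, at radius r is drawn at 1 + k1 r^2 times it, then the intrinsics apply), "rvec" (rotation vector, rad) and "tvec" (3), from world to camera coordinates, as OpenCV has them. Camera axes: x right, y down, z forward; pixel columns grow to the right and rows downward; lengths in m; the calibration is good to about 2 mm. A picture is of the moment at which its call begins. calibration takes no time and is no camera call.
A pose or a line that the arm cannot do raises env.PlanningError and nothing moves.
- job.job_done(): hands the job in, once; it reports no verdict.
The state is a dict: "time": time; "qpos": joint angles; "joint_velocities": joint speeds; "joint_torque": joint torques, N m; "tcp_pos": TCP position; "orientation": TCP orientation; "force": force on the tool from outside, world axes, zero at the start; "torque": the same for the moment, N m; "opening": finger opening in m.
Only numpy, scipy, OpenCV 4.12 (cv2) and the standard library are available. Lean on these libraries where they do the work, as an engineer would, in place of code of your own. Each camera call takes 0.05 s, during which the arm holds its last target.

TASK

Clamp the brass wheel blank on the tilted dividing head: take the slotted washer with the red tab from the parts tray and slide it fully home round the stud, flat on the blank under the loose wing nut, then turn the wing nut clockwise until it is tight. The spindle spins freely along with the nut, so flip the drop latch over into the notched index plate to hold it while you tighten. Leave the latch down in its notch and everything else on the bench where it is.

Things in the scene. Friction and masses are not known exactly. Their poses are not given: they have to be found in the camera images.
- head: Tilting dividing head, green casting fixed on the bench. Origin: centre of the base's underside; z up. Base 160 mm (x) by 150 (y, 200 over the bolt lugs), 20 high; cheeks 129 high with the level tilt axis along y, 105 mm up. Its cradle and spindle lean towards the head's -x, so the uphill side of the blank is its +x side. The drop latch is on its +y side.
- cradle (a joint): Lean of the spindle axis from vertical towards the head's -x (rad, 0.38 to 0.54 as set; locked, it stays so).
- seat (a point): Point on the spindle axis in the blank's upper face; z = spindle axis, up out of the blank (x, y turn with the spindle). Lies 79 mm from the tilt axis. Brass blank: radius 36 mm, 12 mm thick. A 10 mm steel stud rises from it through the nut. Index plate below: radius 64 mm, its top 25 mm under this point, 24 open notches 8 mm wide. The slotted washer's origin comes here when home.
- spindle (a joint): Turn of the spindle (stud, blank, index plate and nut together), rad, counter-clockwise positive seen from above, endless. It spins almost without friction (0.004 N m) unless the latch stands in a notch.
- nut_grip (a point): Middle of the dark wing nut's wing; turns and sinks with it. z = spindle axis, x along the wing. Wing 50 mm (x) by 12 (y) by 28 high: from 16 mm below to 12 mm above this point; Under it a round collar, radius 17 mm, underside 24 mm below this point. Pinch the wing across its 12 mm, the tool along the spindle axis.
- nut (a joint): Turn of the nut relative to the spindle, rad: 0 loose, grows clockwise seen from above (tightening), hard stop 1.3. Takes 0.15 N m to turn, more than the free spindle: unbraced, all turns together. It sinks 2.7 mm per rad on a steep ramp: at 0 its underside is 8 mm over the blank, at 1.1 it meets the 5 mm washer. Starts at 0 to 0.2; over 1.1 is tight.
- latch (a joint): Drop latch, rad: 0 down in a notch, 0.37 with its tooth lying on the plate between notches, 1.4 parked on its stop, leaning outward. Pivot along the head's x, 88 mm from the spindle axis towards the head's +y, 18 mm below the seat's plane. Held by its weight: pushed inward past about 0.7 it falls over. From between notches it drops in once the plate turns up to 0.22 rad.
- latch_ball (a point): Centre of the black ball (radius 7 mm) on the latch's thin stem, 34 mm from the pivot. Parked, it leans out 22 mm beyond the pivot (110 mm from the spindle axis) and stands 26 mm above it along the spindle axis, about 8 mm above the seat's plane. Push it towards the spindle.
- slip_washer: Slotted steel washer, red tab, 5 mm thick, 0.12 kg, rubber-faced: lies still on the leaning blank. Origin: underside, slot centre. Slot 14 mm, open to -x, bottom at x=+7 mm; round leg ends to x=-24; 44 wide (y). Tail to x=+60, 22 wide. Upright tab to grip: x 41 to 59 mm, 10 thick (y), 5 to 32 above the underside. In one of three tray places. Best slid in from uphill: rests on the stud.
- parts_tray: Shallow blue tray fixed on the bench, 115 mm (x) by 228 mm (y), walls 10 mm high, floor 4 mm thick, three compartments side by side along y. Origin: centre of its underside.
- narrow_washer: Smaller brass slotted washer, slot 8 mm, too narrow for the stud; 34 mm wide, 80 mm long, brass tab 32 mm high. Origin as the slip washer's. Leave alone.
- collar: Dark plain ring, 48 mm across, 14 mm high. Origin: centre of its underside. Leave alone.
- dial_stand: Dial indicator on a red block 55 by 45 by 45 mm, fixed beside the head on its -y side; post to 210 mm, the 54 mm dial hangs 75 mm from the post towards its +x, top 212 mm high. Origin: centre of the block's underside.
- oil_bottle: Clear oil bottle, 36 mm across, 105 mm high, standing between the tray and the head. Origin: centre of its underside. Leave alone.
- blank_jar: Amber glass jar, 58 mm across, 75 mm high. Origin: centre of its underside. Leave alone.
- loupe: Black eye loupe, 32 mm across, 30 mm high. Origin: centre of its underside. Leave alone.
- screwdriver: Screwdriver with red handle, 140 mm long, lying behind the head. Leave alone.
- chip_brush: Bench brush, 170 mm long, lying at the back left. Leave alone.
There are look-alikes about, which are no part of the job. What is shaped like the slip_washer but purple is not meant.

How it is judged:
By the outcome, as a careful person would: the job done as asked, in the order asked, and still so for the second after the job is handed in, with the robot touching nothing.
It also fails if it takes over 58 s, if anything falls off the work surface, if the arm or the gripper's body presses on something with over 40 N, if the wrist force passes 120 N, or if a joint passes its speed limit or range.

## Working session

There is one attempt and no reset: what is moved stays moved. The work goes in short steps, each a Python script; the robot and the scene stay as the last script left them, time stands still between calls to the robot, and variables do not carry over. Pictures are saved under pics/ and viewed, and the job is handed in when it is done.

```bash
mkdir -p pics; ls; python3 - <<'E'
from cell import env,kin,camera,calibration,job
import cv2,numpy as np
for n in("side","top"):
    im,d=camera(n); cv2.imwrite(f"pics/{n}0.png",im); np.save(f"{n}0.npy",d)
    c=calibration(n); print(n,c)
    R=cv2.Rodrigues(np.array(c["rvec"],float))[0]; print("cam pos",-R.T@np.array(c["tvec"]).ravel())
s=env.get_state();print(s)
E
```

```text
pics
side {'fx': 376.0725050562004, 'fy': 376.0725050562004, 'cx': 253.05088028509593, 'cy': 191.01327267676675, 'k1': -0.11015683033931263, 'rvec': array([ 2.17818661, -0.54372615,  0.23781728]), 'tvec': array([-0.39178188,  0.31402576,  0.81685055])}
cam pos [ 0.15340791 -0.58691207  0.74252964]
top {'fx': 385.14943541647983, 'fy': 385.14943541647983, 'cx': 255.30194663985756, 'cy': 196.1522328155511, 'k1': -0.03859863388802554, 'rvec': array([ 2.12960999, -2.19043897,  0.12964038]), 'tvec': array([0.07283553, 0.50723898, 1.0345334 ])}
cam pos [0.38246391 0.06101389 1.08759111]
{'time': 0.1, 'qpos': array([-1.40809925,  0.47773544,  0.02236857,  1.55633398, -0.01150345,
        1.10931699, -0.08308414]), 'joint_velocities': array([ 0.00114631, -0.0020206 , -0.00019933, -0.00267274, -0.00086346,
        0.00060882, -0.00103819]), 'joint_torque': array([ 4.42312157e-03, -5.97763181e+01,  1.61369652e+00, -2.81948823e+01,
        1.28342077e-02,  5.06912096e-03,  8.63403130e-06]), 'tcp_pos': array([0.18046822, 0.65000159, 0.30301913]), 'orientation': array([-4.74432311e-05,  1.34979461e-01,  9.90848047e-01, -8.31256160e-04]), 'force': array([-0.08513348, -0.27835132,  0.15103547]), 'torque': array([-0.08633429,  0.03012175, -0.02476487]), 'opening': 0.08535377877053615}
```

View pics/side0.png

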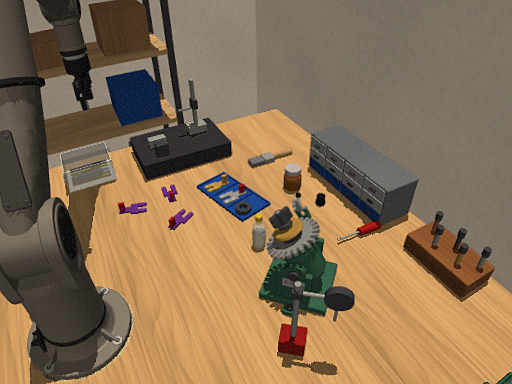

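View pics/top0.png

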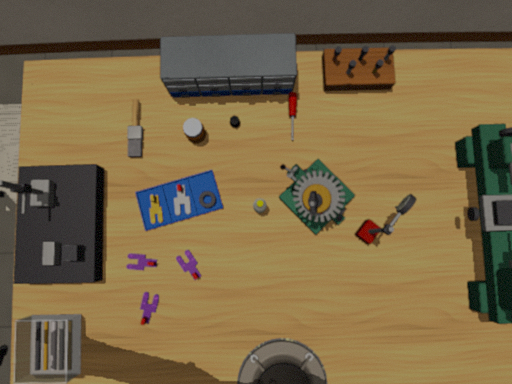

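```bash
cat > h.py <<'E'
import numpy as np,cv2
from cell import env,kin,camera,calibration,job
from scipy.spatial.transform import Rotation as Rn
class Cam:
    def __init__(s,n):
        c=calibration(n); s.c=c; s.R=cv2.Rodrigues(np.array(c["rvec"],float))[0]; s.t=np.array(c["tvec"],float).ravel(); s.o=-s.R.T@s.t
        s.K=np.array([[c["fx"],0,c["cx"]],[0,c["fy"],c["cy"]],[0,0,1.]]); s.D=np.array([c["k1"],0,0,0,0.])
    def ray(s,uv):
        p=cv2.undistortPoints(np.array(uv,float).reshape(-1,1,2),s.K,s.D).reshape(-1,2)
        return np.c_[p,np.ones(len(p))]
    def plane(s,uv,z):
        d=s.ray(uv)@s.R; return s.o+d*((z-s.o[2])/d[:,2])[:,None]
    def depth(s,uv,dep):
        uv=np.array(uv).reshape(-1,2); z=dep[np.round(uv[:,1]).astype(int),np.round(uv[:,0]).astype(int)]
        return (s.ray(uv)*z[:,None]-s.t)@s.R
    def proj(s,P):
        P=np.array(P,float).reshape(-1,3)
        return cv2.projectPoints(P,s.R,s.t,s.K,s.D)[0].reshape(-1,2)
    def cloud(s,dep,mask=None):
        m=(dep>0) if mask is None else (mask>0)&(dep>0)
        v,u=np.nonzero(m); uv=np.c_[u,v].astype(float)
        return uv,(s.ray(uv)*dep[v,u][:,None]-s.t)@s.R
side,top=Cam("side"),Cam("top")
def tri(us,ut):
    a=side.ray(us)[0]@side.R; b=top.ray(ut)[0]@top.R
    A=np.c_[a,-b]; k=np.linalg.lstsq(A,top.o-side.o,rcond=None)[0]
    p=side.o+a*k[0]; q=top.o+b*k[1]; return (p+q)/2,np.linalg.norm(p-q)
E
python3 - <<'E'
import cv2
t=cv2.imread('pics/top0.png');s=cv2.imread('pics/side0.png')
def crop(im,x0,y0,w,h,k,n):cv2.imwrite(n,cv2.resize(im[y0:y0+h,x0:x0+w],None,fx=k,fy=k,interpolation=cv2.INTER_CUBIC))
crop(t,270,150,100,100,6,'pics/th.png');crop(t,130,165,100,70,7,'pics/tt.png')
crop(s,245,185,120,130,4.6,'pics/sh.png')
E
```

```text
(no output)
```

View pics/th.png

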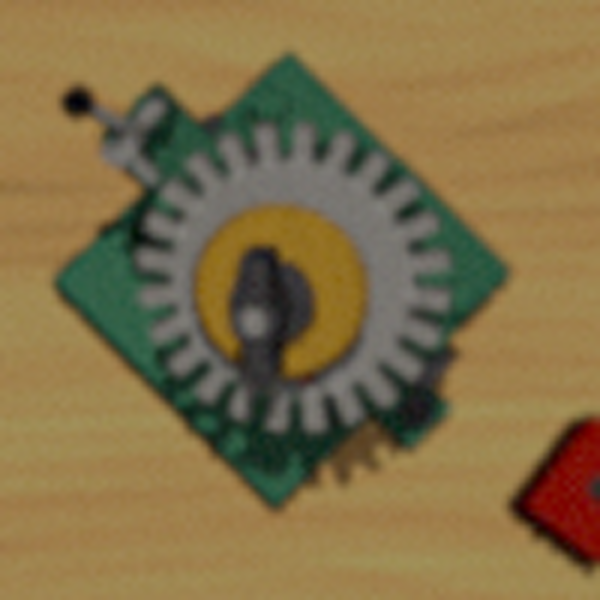

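View pics/tt.png

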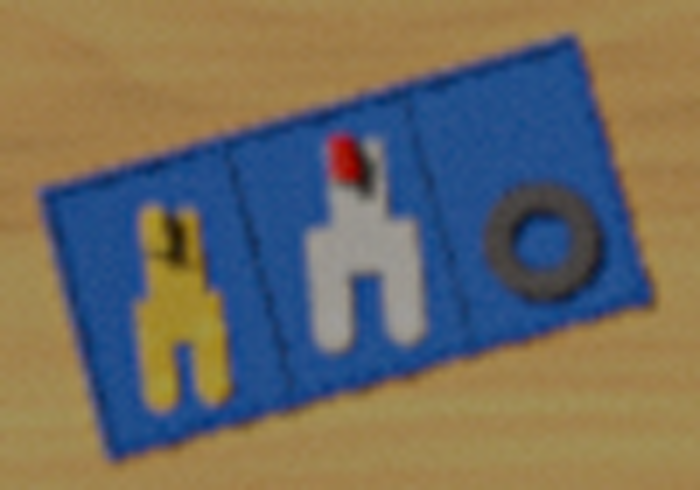

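View pics/sh.png

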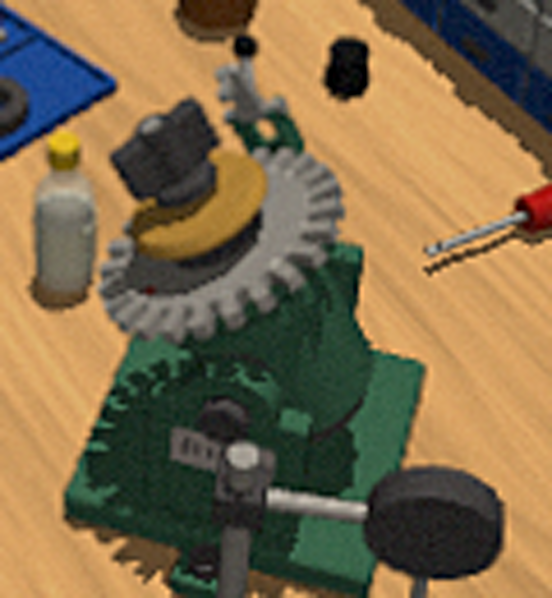

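```bash
cat > meas.py <<'E'
from h import *
from scipy.optimize import least_squares
ims={n:cv2.imread(f'pics/{n}0.png') for n in('side','top')}; ds={n:np.load(f'{n}0.npy') for n in('side','top')}
def plane_fit(P):
    m=np.ones(len(P),bool)
    for _ in range(6):
        c=P[m].mean(0); n=np.linalg.svd(P[m]-c)[2][2]; n*=np.sign(n[2]); r=(P-c)@n; m=abs(r)<max(2*np.std(r[m]),.001)
    return c,n,m.sum(),np.std(r[m])
# head base
hsv=cv2.cvtColor(ims['top'],cv2.COLOR_BGR2HSV)
g=cv2.inRange(hsv,(65,60,20),(95,255,160)); g[:, :265]=0;g[:,370:]=0
uv,P=top.cloud(ds['top'],g); m=abs(P[:,2]-.02)<.006
print('green pts',len(P),m.sum(), 'z med',np.median(P[m,2]))
Q=top.plane(uv[m],.02)[:,:2]
print(cv2.minAreaRect(Q.astype(np.float32)))
hull=cv2.convexHull(Q.astype(np.float32)).reshape(-1,2)
print(cv2.approxPolyDP(hull,.008,True).reshape(-1,2))
# brass
for n,cam,box in(('top',top,(295,180,335,218)),('side',side,(270,210,310,245))):
    h=cv2.cvtColor(ims[n],cv2.COLOR_BGR2HSV); b=cv2.inRange(h,(15,120,80),(32,255,255)); k=np.zeros_like(b);x0,y0,x1,y1=box;k[y0:y1,x0:x1]=255;b&=k
    uv,P=cam.cloud(ds[n],b); print(n,'brass',plane_fit(P),P.min(0),P.max(0))
# plate gray: top
h=hsv; b=cv2.inRange(h,(0,0,95),(180,60,255)); k=np.zeros_like(b); k[165:225,290:350]=255;b&=k
uv,P=top.cloud(ds['top'],b); c,nn,_,_=r=plane_fit(P);print('plate',r)
E
python3 meas.py
```

```text
green pts 917 694 z med 0.02009027265987582
((0.49786311388015747, -0.12063974142074585), (0.16670218110084534, 0.15424564480781555), 42.98989486694336)
[[ 0.60821015 -0.12156064]
 [ 0.5088053  -0.01044324]
 [ 0.40316546 -0.10350736]
 [ 0.44234332 -0.18332003]
 [ 0.50585407 -0.21493581]]
top brass (array([ 0.48551396, -0.08869994,  0.17697668]), array([-0.31592258,  0.35583049,  0.8795326 ]), np.int64(356), np.float64(0.001250650573255591)) [ 0.44995548 -0.11756329 -0.00064715] [ 0.51964417 -0.05189705  0.21085587]
side brass (array([ 0.50304307, -0.06523191,  0.14482259]), array([-0.24203085,  0.71830955,  0.65226717]), np.int64(354), np.float64(0.005796526998667397)) [ 0.45076603 -0.12135864 -0.00393118] [0.68200336 0.15952894 0.21168411]
plate (array([ 0.49739495, -0.09895074,  0.15721686]), array([-0.32575881,  0.35467579,  0.87640532]), np.int64(774), np.float64(0.0012230548725117064))
```

```bash
cat >> meas.py <<'E'
print('-----')
def isect(cam,uv,c,n):
    d=cam.ray(uv)@cam.R; return cam.o+d*(((c-cam.o)@n)/(d@n))[:,None]
def circ(Pl,n):
    ex=np.cross([0,1,0],n);ex/=np.linalg.norm(ex);ey=np.cross(n,ex);o=Pl.mean(0)
    return o,ex,ey,np.c_[(Pl-o)@ex,(Pl-o)@ey]
n=nn; r=abs((P-c)@n)<.004
cc,lab=cv2.connectedComponents(b)[0:2]
Pl=isect(top,uv[r],c,n); o,ex,ey,q=circ(Pl,n)
(cx,cy),rad=cv2.minEnclosingCircle(q.astype(np.float32)); ctr=o+cx*ex+cy*ey
print('plate ctr',ctr,'rad',rad,'tilt pt',ctr-.054*n,'seat',ctr+.025*n)
# brass circle in top
h=hsv;b=cv2.inRange(h,(15,120,80),(32,255,255)); k=np.zeros_like(b);k[180:218,295:335]=255;b&=k
uv,P=top.cloud(ds['top'],b);c,n2,_,_=plane_fit(P); r=abs((P-c)@n2)<.004
Pl=isect(top,uv[r],c,n2);o,ex,ey,q=circ(Pl,n2);(cx,cy),rad=cv2.minEnclosingCircle(q.astype(np.float32)); s=o+cx*ex+cy*ey
print('brass ctr',s,'rad',rad,'tilt pt',s-.079*n2)
# ball
for nm,cam,bx in(('top',top,(275,160,290,174)),('side',side,(290,190,306,204))):
    im=ims[nm]; x0,y0,x1,y1=bx; sub=im[y0:y1,x0:x1].max(2)<45; v,u=np.nonzero(sub); print(nm,u.mean()+x0,v.mean()+y0,len(u), cam.depth([[u.mean()+x0,v.mean()+y0]],ds[nm]))
E
python3 meas.py | sed '1,/-----/d'
```

```text
plate ctr [ 0.49008508 -0.09453271  0.15271184] rad 0.06413748860359192 tilt pt [ 0.50767605 -0.1136852   0.10538595] seat [ 0.48194111 -0.08566581  0.17462197]
brass ctr [ 0.48252585 -0.08648141  0.17500582] rad 0.03521657735109329 tilt pt [ 0.50748374 -0.11459202  0.10552274]
top 282.54545454545456 166.63636363636363 11 [[ 0.55909003 -0.00781966  0.18729167]]
side 297.4 194.6 15 [[ 0.55822415 -0.01208766  0.18480123]]
```

```bash
cat > m2.py <<'E'
from h import *
ims={n:cv2.imread(f'pics/{n}0.png') for n in('side','top')}; ds={n:np.load(f'{n}0.npy') for n in('side','top')}
# base edges
C=top.plane([[279.2,197.5],[316.3,234.2],[355,195.2],[318.3,159.2]],.02)[:,:2]
for i in range(4):
    d=C[(i+1)%4]-C[i]; print('edge',np.linalg.norm(d),np.degrees(np.arctan2(d[1],d[0])))
print('ctr',C.mean(0))
# tray
hsv=cv2.cvtColor(ims['top'],cv2.COLOR_BGR2HSV)
b=cv2.inRange(hsv,(100,120,50),(125,255,255)); b[:165]=0;b[240:]=0;b[:,:130]=0;b[:,235:]=0
v,u=np.nonzero(b); R=cv2.minAreaRect(top.plane(np.c_[u,v],.008)[:,:2].astype(np.float32)); print('tray',R)
# washer body gray
w=cv2.inRange(hsv,(0,0,110),(180,60,255)); k=np.zeros_like(w); k[180:220,168:194]=255; w&=k
n,lab,st,_=cv2.connectedComponentsWithStats(w); i=1+st[1:,4].argmax(); w=(lab==i).astype(np.uint8)
v,u=np.nonzero(w); Q=top.plane(np.c_[u,v],.009)[:,:2]; R=cv2.minAreaRect(Q.astype(np.float32)); print('washer',len(u),R, np.round(cv2.boxPoints(R),4).tolist())
uv,P=top.cloud(ds['top'],w); print('z',np.median(P[:,2]))
r=cv2.inRange(hsv,(0,120,80),(8,255,255))|cv2.inRange(hsv,(172,120,80),(180,255,255)); r&=k; v,u=np.nonzero(r)
uv,P=top.cloud(ds['top'],r); print('red',len(u),u.mean(),v.mean(),P.min(0),P.max(0),np.median(P,0))
m=P[:,2]>.03; print('red top',m.sum(),P[m].mean(0), top.plane(uv[m].mean(0),.036), cv2.minAreaRect(P[m][:,:2].astype(np.float32)))
# side red tab
h=cv2.cvtColor(ims['side'],cv2.COLOR_BGR2HSV); r=cv2.inRange(h,(0,120,60),(8,255,255))|cv2.inRange(h,(172,120,60),(180,255,255)); k=np.zeros_like(r);k[178:215,225:260]=255;r&=k
uv,P=side.cloud(ds['side'],r); print('side red',len(uv),P.min(0),P.max(0),uv.mean(0))
m=P[:,2]>.032; print(m.sum(),P[m].mean(0))
E
python3 m2.py
```

```text
edge 0.144161796289563 -136.68694128156827
edge 0.15492604495169437 -47.14496969018418
edge 0.1438924299399946 42.92870194387302
edge 0.15589368342286522 132.75767900902713
ctr [ 0.50500943 -0.11451543]
tray ((0.507831871509552, 0.27471452951431274), (0.11143761873245239, 0.22444000840187073), 14.865775108337402)
washer 285 ((0.5084664821624756, 0.26699963212013245), (0.08127512782812119, 0.045413706451654434), 4.1399970054626465) [[0.46630001068115234, 0.2867000102996826], [0.46959999203681946, 0.24140000343322754], [0.550599992275238, 0.24729999899864197], [0.5473999977111816, 0.29260000586509705]]
z 0.008811128252520645
red 23 178.6086956521739 187.56521739130434 [0.53123272 0.26487011 0.02633354] [0.54562633 0.27452368 0.04123241] [0.53729233 0.26929453 0.03589713]
red top 22 [0.53842332 0.2698785  0.03620493] [[0.538453   0.26991747 0.036     ]] ((0.5384261012077332, 0.26993513107299805), (0.014886128716170788, 0.008931407704949379), 3.4892637729644775)
side red 42 [0.53103057 0.25936568 0.00516303] [0.55599435 0.31027336 0.03594252] [241.0952381  187.78571429]
10 [0.53975024 0.26820976 0.03374979]
```

```bash
cat >> h.py <<'E'
YAW=np.radians(-47.2); TH=.497
SEAT=np.array([.4820,-.0862,.1746])
HX=np.array([np.cos(YAW),np.sin(YAW),0]);HY=np.array([-np.sin(YAW),np.cos(YAW),0]);HZ=np.array([0,0,1.])
N=-np.sin(TH)*HX+np.cos(TH)*HZ; U=np.cos(TH)*HX+np.sin(TH)*HZ   # U uphill
def H(x,y,z): return SEAT+x*U+y*HY+z*N   # seat-frame coords
def quat(x,z):  # tool x, tool z
    x=x/np.linalg.norm(x); y=np.cross(z,x); q=Rn.from_matrix(np.c_[x,y,z]).as_quat(); return np.array([q[3],*q[:3]])
def spin(a): # seat-plane direction at angle a from U, ccw
    return np.cos(a)*U+np.sin(a)*HY
WY=np.radians(4.); WX=np.array([np.cos(WY),np.sin(WY),0]); TAB=np.array([.5395,.2696,.004])
def st():
    s=env.get_state(); print('t',round(s['time'],2),'tcp',s['tcp_pos'].round(4),'F',s['force'].round(1),'T',s['torque'].round(2),'op',round(s['opening'],4),'q',s['qpos'].round(2)); return s
E
python3 - <<'E'
from h import *
for sg in(1,-1):
    print(sg)
    for nm,p,x,z in[('tab',TAB+[0,0,.081],sg*WX,-HZ),('tabup',TAB+[0,0,.2],sg*WX,-HZ),('pre',H(.050+.045,0,.081+.02),sg*U,-N),('pre2',H(.050+.045,0,.081),sg*U,-N),('home',H(.050,0,.081),sg*U,-N),
      ('latch0',H(0,.140,.075),sg*U,-N),('latch1',H(0,.1,.075),sg*U,-N)]:
        r=kin.inverse_kinematics(p,quat(x,z)); print(nm,p.round(3),None if r is None else np.round(r,2))
    for a in np.radians(range(-180,181,30)):
        r=kin.inverse_kinematics(H(0,0,.032+.06),quat(spin(a),-N)); print('nut',round(np.degrees(a)),None if r is None else np.round(r,2))
# wing direction
d=np.load('top0.npy');uv,P=top.cloud(d)
for cam,f in((top,'top0.npy'),(side,'side0.npy')):
    uv,P=cam.cloud(np.load(f)); q=np.c_[(P-SEAT)@U,(P-SEAT)@HY,(P-SEAT)@N]; m=(q[:,2]>.022)&(q[:,2]<.05)&(np.hypot(q[:,0],q[:,1])<.03)
    r=cv2.minAreaRect((q[m][:,:2]*1000).astype(np.float32)); print(m.sum(),q[m].max(0),r)
    m&=q[:,2]>.038;print(m.sum(),cv2.minAreaRect((q[m][:,:2]*1000).astype(np.float32)))
E
```

```text
1
tab [0.54  0.27  0.085] [-0.95  0.71  0.52  1.9  -0.55  0.67 -1.59]
tabup [0.54  0.27  0.204] [-1.05  0.55  0.66  1.86 -0.43  0.88 -1.68]
pre [ 0.506 -0.112  0.309] [-1.27  0.25  1.39  2.2   0.17  0.53 -2.46]
pre2 [ 0.512 -0.119  0.291] [-1.18  0.35  1.35  2.21 -0.04  0.47 -2.26]
home [ 0.486 -0.09   0.27 ] [-1.28  0.33  1.36  2.29  0.07  0.43 -2.44]
latch0 [0.56  0.035 0.241] [-0.32  0.31 -0.08  2.07  0.77  0.74  2.93]
latch1 [0.531 0.008 0.241] [-0.31  0.25 -0.05  2.14  0.78  0.7   2.94]
nut -180 [-0.93  0.08  0.72  2.35  0.71  0.59 -0.05]
nut -150 [-0.85  0.08  0.62  2.34  0.72  0.6   0.46]
nut -120 [-0.75  0.07  0.52  2.34  0.73  0.61  0.98]
nut -90 [-0.66  0.07  0.42  2.34  0.74  0.62  1.49]
nut -60 [-0.56  0.08  0.32  2.33  0.75  0.62  2.  ]
nut -30 [-0.47  0.08  0.22  2.33  0.75  0.63  2.52]
nut 0 [-1.45  0.26  1.4   2.36  0.32  0.44 -2.76]
nut 30 [-1.45  0.26  1.4   2.36  0.32  0.44 -2.24]
nut 60 [-0.53  0.08  0.28  2.33  0.75  0.63 -2.19]
nut 90 [-0.99  0.08  0.78  2.35  0.71  0.59 -1.61]
nut 120 [-1.12  0.09  0.93  2.35  0.68  0.57 -1.06]
nut 150 [-1.02  0.08  0.82  2.35 
[... 1041 characters left out ...]
0 [-0.99  0.08  0.78  2.35  0.71  0.59 -1.61]
nut 120 [-1.12  0.09  0.93  2.35  0.68  0.57 -1.06]
nut 150 [-1.02  0.08  0.82  2.35  0.7   0.58 -0.55]
nut 180 [-0.93  0.08  0.72  2.35  0.71  0.59 -0.05]
169 [0.01938907 0.01997557 0.04991799] ((0.02072906494140625, 0.29289817810058594), (48.48368835449219, 19.142742156982422), 36.61958312988281)
126 ((-1.0665931701660156, 0.26595115661621094), (47.602630615234375, 19.050575256347656), 48.9072380065918)
263 [0.02129966 0.0194493  0.04622389] ((1.523162841796875, 0.19368362426757812), (49.73353576660156, 20.319644927978516), 57.986083984375)
114 ((1.4888122081756592, 0.3665962219238281), (48.00398254394531, 20.10394287109375), 60.51749038696289)
```

```bash
python3 - <<'E'
from h import *
q=quat(-WX,-HZ)
env.grip(.036,60)
env.reach(TAB+[0,0,.16],q); st()
env.movel(TAB+[0,0,.081],.12,stop_force=12); st()
env.grip(.0,60); st()
env.movel(TAB+[0,0,.36],.25); st()
for n in("side","top"):
    im,d=camera(n); cv2.imwrite(f"pics/{n}1.png",im); np.save(f"{n}1.npy",d)
t=cv2.imread('pics/top1.png');s=cv2.imread('pics/side1.png')
cv2.imwrite('pics/g1.png',np.hstack([cv2.resize(t[130:270,110:250],(390,390)),cv2.resize(s[80:220,170:310],(390,390))]))
E
```

```text
t 2.59 tcp [0.5391 0.2711 0.1643] F [ 0.8  0.7 -0.1] T [-0.01  0.07  0.01] op 0.0358 q [-0.66  0.52  0.12  1.85 -0.09  0.77  1.15]
t 3.4 tcp [0.5399 0.2699 0.0855] F [-0.5  0.6  0.2] T [ 0.03 -0.01 -0.06] op 0.036 q [-0.64  0.64  0.1   1.88 -0.1   0.62  1.16]
t 3.75 tcp [0.5401 0.2697 0.0861] F [-0.7 -1.3  5.9] T [-0.2   0.18  0.1 ] op 0.0085 q [-0.64  0.64  0.1   1.88 -0.1   0.62  1.16]
t 5.02 tcp [0.5388 0.2693 0.3623] F [-0.5  0.1 -1.9] T [ 0.   -0.04 -0.01] op 0.0091 q [-0.69  0.31  0.15  1.67 -0.05  1.16  1.12]
```

View pics/g1.png

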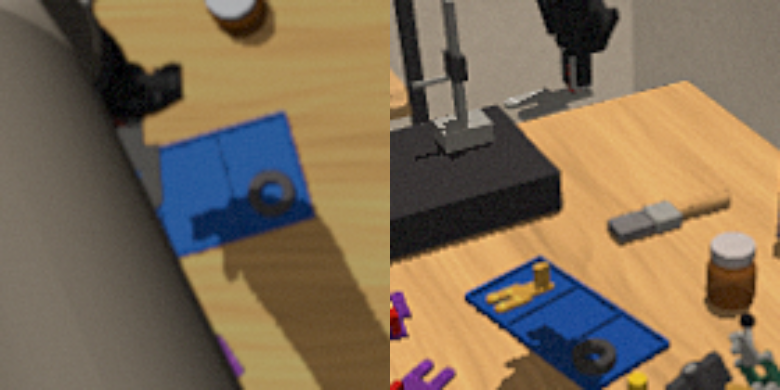

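```bash
python3 - <<'E'
from h import *
im=cv2.imread('pics/side1.png');d=np.load('side1.npy')
tcp=np.array([.5388,.2693,.3623])
uv,P=side.cloud(d); q=P-tcp; wx=q@WX; wy=q@np.array([-np.sin(WY),np.cos(WY),0]); z=q[:,2]
m=(z<-.045)&(z>-.12)&(abs(wy)<.05)&(wx>-.09)&(wx<.04)
for a in np.arange(-.09,.04,.008):
    k=m&(wx>=a)&(wx<a+.008)
    if k.sum(): print(round(a,3),k.sum(),'z',z[k].min().round(4),np.median(z[k]).round(4),z[k].max().round(4),'y',wy[k].min().round(4),wy[k].max().round(4))
c=im[90:150,210:270]; cv2.imwrite('pics/g2.png',cv2.resize(im[80:130,200:260],(780,600),interpolation=cv2.INTER_CUBIC)); print(side.proj([tcp]))
E
```

```text
-0.074 21 z -0.083 -0.0787 -0.0767 y -0.0238 0.0182
-0.066 25 z -0.0825 -0.078 -0.0748 y -0.0283 0.0223
-0.058 25 z -0.0829 -0.078 -0.0761 y -0.0243 0.0224
-0.05 25 z -0.0815 -0.0782 -0.0761 y -0.0248 0.023
-0.042 27 z -0.0827 -0.0777 -0.0766 y -0.0221 0.0218
-0.034 29 z -0.0816 -0.0774 -0.0762 y -0.0259 0.0201
-0.026 17 z -0.0804 -0.0776 -0.0752 y -0.0238 0.0161
-0.018 33 z -0.0822 -0.068 -0.0456 y -0.0143 0.0094
-0.01 62 z -0.0808 -0.0619 -0.0456 y -0.021 0.0101
-0.002 32 z -0.0829 -0.0631 -0.0458 y -0.02 -0.003
0.006 10 z -0.0818 -0.0776 -0.0474 y -0.0183 -0.0062
[[235.70030576  84.87740818]]
```

View pics/g2.png

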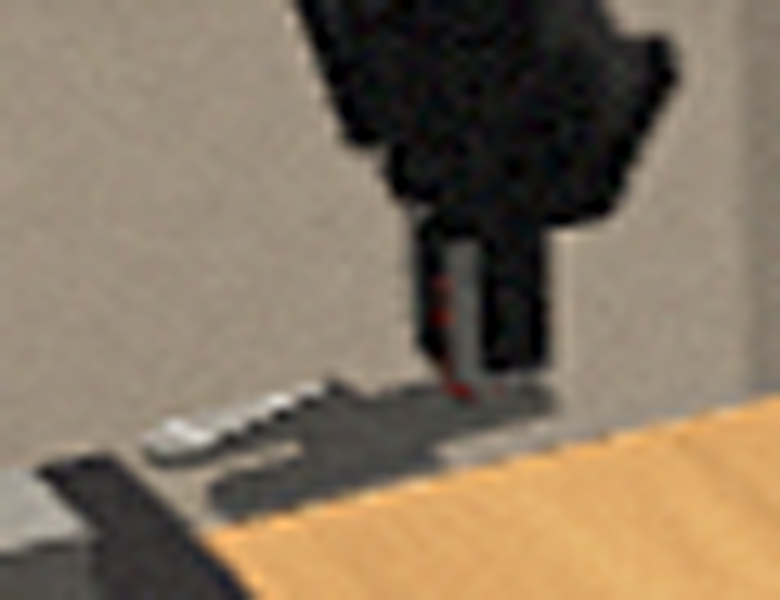

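```bash
python3 - <<'E'
from h import *
q=quat(-U,-N); O=.0822
env.movel(H(.098,0,O+.045),.25,rot=q); st()
env.movel(H(.098,0,O+.006),.12); st()
r=env.movel(H(.098,0,O-.003),.02,stop_force=3); s=st()
p=s['tcp_pos']-SEAT; print(r,'seat frame',p@U,p@HY,p@N)
for n in("side","top"):
    im,d=camera(n); cv2.imwrite(f"pics/{n}2.png",im); np.save(f"{n}2.npy",d)
t=cv2.imread('pics/top2.png');s=cv2.imread('pics/side2.png')
cv2.imwrite('pics/g3.png',np.hstack([cv2.resize(t[150:250,270:370],(390,390)),cv2.resize(s[180:280,250:350],(390,390))]))
E
```

```text
t 6.78 tcp [ 0.4996 -0.1041  0.3333] F [-0.1 -0.8 -0.9] T [0.48 0.4  0.02] op 0.0088 q [-0.55  0.03  0.46  2.16  0.58  0.73  0.25]
t 7.25 tcp [ 0.5121 -0.1182  0.2989] F [-0.7  0.5 -1.7] T [ 0.46  0.42 -0.01] op 0.0087 q [-0.52  0.11  0.48  2.17  0.58  0.62  0.26]
t 7.67 tcp [ 0.5149 -0.1211  0.2923] F [-1.6  0.9  5.7] T [ 0.31  0.47 -0.05] op 0.0086 q [-0.51  0.13  0.49  2.18  0.58  0.59  0.27]
True seat frame 0.09828597307063432 0.00040257420702562857 0.08055367402584167
```

View pics/g3.png

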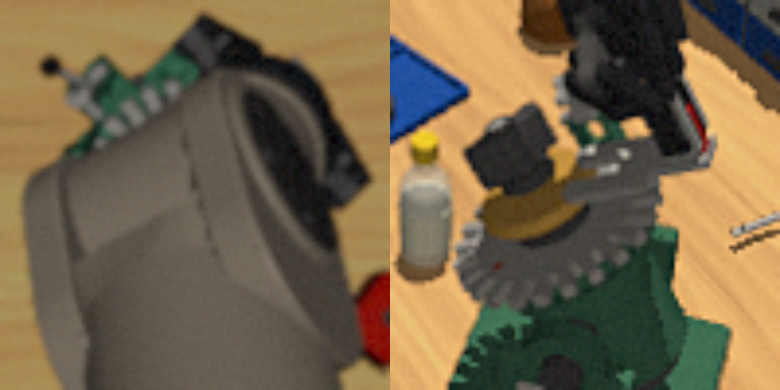

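```bash
python3 - <<'E'
from h import *
def f(s):
    p=s['tcp_pos']-SEAT; print('   seat',(p@U).round(4),(p@HY).round(4),(p@N).round(4),'F',(s['force']@U).round(1),(s['force']@HY).round(1),(s['force']@N).round(1))
n=.0821
env.movel(H(.098,0,n),.03); f(st())
r=env.movel(H(.066,0,n),.05,stop_force=8);print(r); f(st())
if not r:
    r=env.movel(H(.046,0,n),.03,stop_force=8);print(r); f(st())
im,d=camera("side"); cv2.imwrite("pics/side3.png",im); np.save("side3.npy",d)
cv2.imwrite('pics/g4.png',cv2.resize(im[185:265,255:345],(790,600*79//60*1//1 if 0 else 590),interpolation=cv2.INTER_CUBIC))
E
```

```text
t 8.03 tcp [ 0.5137 -0.1207  0.2933] F [-0.4 -0.1 -0.5] T [0.5  0.44 0.02] op 0.0091 q [-0.51  0.12  0.48  2.18  0.58  0.6   0.27]
   seat 0.0978 -0.0002 0.0821 F -0.4 -0.3 -0.4
False
t 8.82 tcp [ 0.495  -0.1001  0.2784] F [-0.2  1.  -1.5] T [0.45 0.46 0.  ] op 0.0086 q [-0.56  0.11  0.47  2.23  0.64  0.59  0.15]
   seat 0.0663 0.0001 0.0822 F -1.5 0.5 -0.9
False
t 9.63 tcp [ 0.4834 -0.0877  0.2693] F [ 3.2 -3.9  1.1] T [-0.69 -0.31 -0.12] op 0.0087 q [-0.59  0.11  0.46  2.26  0.67  0.59  0.08]
   seat 0.047 0.0 0.0822 F 5.0 -0.4 -1.4
```

View pics/g4.png

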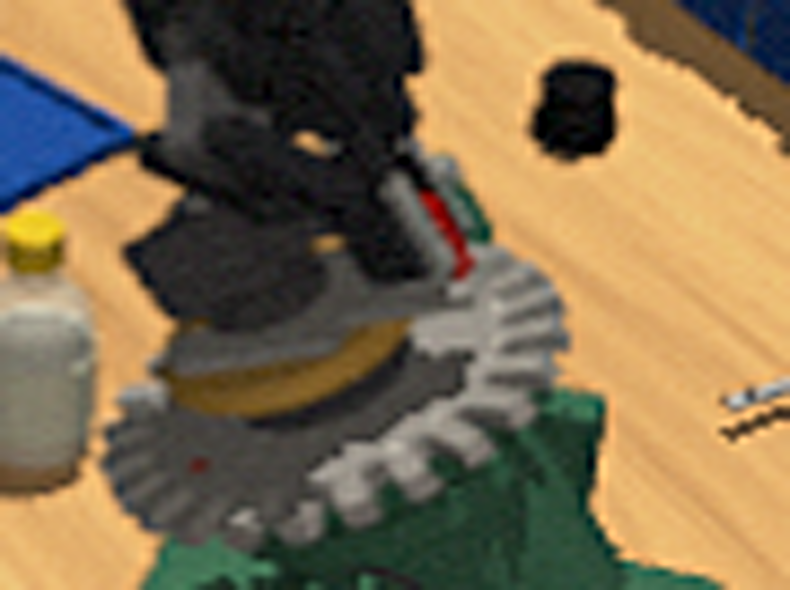

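```bash
python3 - <<'E'
from h import *
def f(s):
    p=s['tcp_pos']-SEAT; print('   seat',(p@U).round(4),(p@HY).round(4),(p@N).round(4),'F',(s['force']@U).round(1),(s['force']@HY).round(1),(s['force']@N).round(1))
print(env.movel(H(.0475,0,.0803),.02,stop_force=4)); f(st())
env.grip(.034); f(st())
env.movel(H(.0475,0,.0803+.065),.15)
env.grip(0); 
env.movel(H(0,.16,.145),.25); f(st())
for n in("side","top"):
    im,d=camera(n); cv2.imwrite(f"pics/{n}4.png",im); np.save(f"{n}4.npy",d)
t=cv2.imread('pics/top4.png');s=cv2.imread('pics/side4.png')
cv2.imwrite('pics/g5.png',np.hstack([cv2.resize(t[150:250,270:370],(390,390)),cv2.resize(s[180:280,250:350],(390,390))]))
E
```

```text
True
t 9.89 tcp [ 0.4847 -0.0881  0.2686] F [-7.3  3.8 12.5] T [ 0.28  1.07 -0.18] op 0.0085 q [-0.59  0.11  0.46  2.26  0.67  0.59  0.09]
   seat 0.0476 0.0007 0.0811 F -0.8 -2.8 14.6
t 10.26 tcp [ 0.4845 -0.0889  0.2681] F [ 0.2  0.6 -0.5] T [0.37 0.36 0.04] op 0.0339 q [-0.59  0.11  0.47  2.26  0.67  0.59  0.09]
   seat 0.0478 -0.0 0.0804 F -0.5 0.6 -0.3
t 12.08 tcp [0.5517 0.0716 0.3018] F [ 1.  -0.4  0.7] T [0.36 0.36 0.  ] op -0.0001 q [-0.75  0.22  0.34  2.03  0.56  0.82 -0.05]
   seat 0.0005 0.1584 0.1445 F 1.2 0.4 0.2
```

View pics/g5.png

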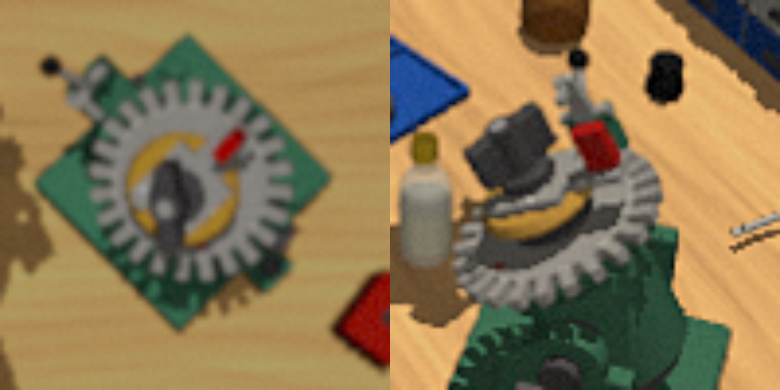

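```bash
cat > chk.py <<'E'
from h import *
import sys
k=sys.argv[1]
for cam,n in((top,'top'),(side,'side')):
    im=cv2.imread(f'pics/{n}{k}.png');d=np.load(f'{n}{k}.npy');uv,P=cam.cloud(d)
    q=np.c_[(P-SEAT)@U,(P-SEAT)@HY,(P-SEAT)@N]*1000
    ii=uv.astype(int);hsv=cv2.cvtColor(im,cv2.COLOR_BGR2HSV)[ii[:,1],ii[:,0]]; r=np.hypot(q[:,0],q[:,1])
    red=((hsv[:,0]<9)|(hsv[:,0]>171))&(hsv[:,1]>120)&(r<75)&(q[:,2]>0)&(q[:,2]<45)
    if red.sum(): print(n,'tab',red.sum(),q[red].min(0).round(1),q[red].max(0).round(1),'med',np.median(q[red],0).round(1))
    gr=(hsv[:,1]<60)&(hsv[:,2]>60)&(r<31)&(r>19)&(q[:,2]>-4)&(q[:,2]<12); print(n,'washer top z',np.median(q[gr,2]).round(2),gr.sum())
    bl=(im[ii[:,1],ii[:,0]].max(1)<50)&(q[:,1]>50)&(q[:,1]<125)&(abs(q[:,0])<15)&(q[:,2]>-8)&(q[:,2]<32)
    if bl.sum(): print(n,'ball',bl.sum(),q[bl].mean(0).round(1))
    w=(q[:,2]>25)&(q[:,2]<50)&(r<29); 
    if w.sum()>10:
        z=q[w]; ev,E=np.linalg.eigh(np.cov(z[:,:2].T)); a=np.degrees(np.arctan2(E[1,1],E[0,1]))%180; print(n,'wing',w.sum(),'pca ang',a.round(1),'mean',z.mean(0).round(1),'ztop',np.percentile(z[:,2],95).round(1))
        t=z[:,2]>38
        if t.sum()>10: print('   top pts',t.sum(),cv2.minAreaRect(z[t][:,:2].astype(np.float32)))
E
python3 chk.py 4
```

```text
top tab 38 [39.1 -3.8 13.4] [56.6  4.4 35.1] med [49.7  1.  31.7]
top washer top z 5.38 131
top ball 11 [  1.3 110.   13.2]
top wing 161 pca ang 48.0 mean [ 1.6 -0.2 41.5] ztop 47.3
   top pts 127 ((-0.5416855812072754, -0.31496238708496094), (47.63806915283203, 18.930177688598633), 58.78285598754883)
side tab 115 [39.  -5.8  4.3] [57.3 10.7 33.3] med [50.6 -3.  20.8]
side washer top z 4.7 115
side ball 15 [  2.5 106.4  10.1]
side wing 235 pca ang 47.6 mean [ 3.5 -2.7 36.7] ztop 44.7
   top pts 113 ((2.5020856857299805, 0.4558734893798828), (50.002403259277344, 17.747425079345703), 46.15032958984375)
```

```bash
python3 - <<'E'
from h import *
def f(s):
    p=s['tcp_pos']-SEAT; print('   seat',(p@U).round(4),(p@HY).round(4),(p@N).round(4),'F',(s['force']@U).round(1),(s['force']@HY).round(1),(s['force']@N).round(1))
env.movel(H(.001,.152,.077),.2); f(st())
print(env.movel(H(.001,.1005,.077),.08,stop_force=12)); f(st())
env.movel(H(.001,.150,.077),.2);
env.movel(H(.001,.160,.145),.2); f(st())
for n in("side","top"):
    im,d=camera(n); cv2.imwrite(f"pics/{n}5.png",im); np.save(f"{n}5.npy",d)
t=cv2.imread('pics/top5.png');s=cv2.imread('pics/side5.png')
cv2.imwrite('pics/g6.png',np.hstack([cv2.resize(t[150:250,270:370],(390,390)),cv2.resize(s[180:280,250:350],(390,390))]))
E
python3 chk.py 5
```

```text
t 12.68 tcp [0.569  0.0428 0.2433] F [0.4 0.6 0.4] T [0.36 0.28 0.02] op -0.0002 q [-0.69  0.33  0.36  2.07  0.58  0.66 -0.06]
   seat 0.0015 0.1515 0.0773 F 0.0 0.6 0.4
True
t 13.12 tcp [0.548  0.0251 0.2447] F [1.2 2.5 3.3] T [ 0.65 -0.02  0.26] op 0.0001 q [-0.69  0.28  0.38  2.12  0.61  0.63 -0.07]
   seat 0.001 0.124 0.0791 F 0.7 2.6 3.4
t 13.9 tcp [0.5523 0.0718 0.3023] F [ 0.3 -0.9 -0.2] T [ 0.38  0.31 -0.06] op 0.0005 q [-0.75  0.22  0.34  2.03  0.56  0.81 -0.04]
   seat 0.001 0.1589 0.1447 F 0.6 -0.3 -0.6
top tab 38 [39.7 -3.9 14. ] [56.7  4.5 35.6] med [50.1  0.3 32.3]
top washer top z 5.42 129
top ball 11 [  1.6 109.9  14.2]
top wing 157 pca ang 47.9 mean [ 1.5 -0.1 41.8] ztop 47.0
   top pts 123 ((-0.5154838562011719, 0.34778404235839844), (47.110294342041016, 18.94748306274414), 36.74430847167969)
side tab 113 [40.4 -6.2  5. ] [57.5  8.8 33.7] med [50.3 -3.1 21.1]
side washer top z 4.99 116
side ball 15 [  2.6 106.2  10.2]
side wing 233 pca ang 47.4 mean [ 3.5 -2.7 36.7] ztop 44.7
   top pts 110 ((1.8844666481018066, 0.5781097412109375), (48.78339385986328, 18.111064910888672), 56.516090393066406)
```

View pics/g6.png

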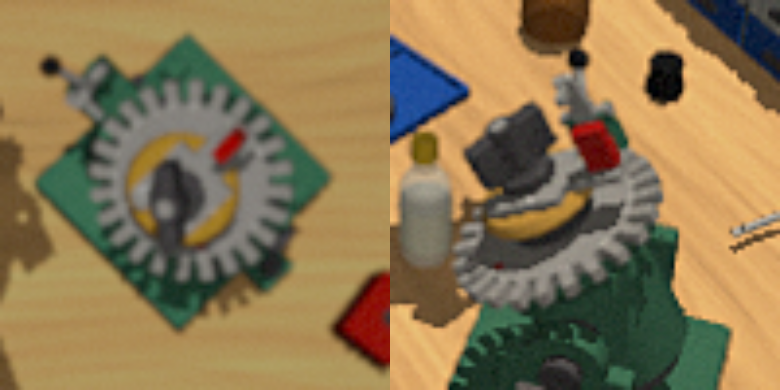

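```bash
python3 - <<'E'
from h import *
def f(s):
    p=s['tcp_pos']-SEAT; print('   seat',(p@U).round(4),(p@HY).round(4),(p@N).round(4),'F',(s['force']@U).round(1),(s['force']@HY).round(1),(s['force']@N).round(1))
env.movel(H(.001,.140,.077),.2); f(st())
print(env.movel(H(.001,.100,.077),.05,stop_force=25)); f(st())
env.movel(H(.001,.150,.080),.2);
env.movel(H(.001,.160,.145),.2); f(st())
for n in("side","top"):
    im,d=camera(n); cv2.imwrite(f"pics/{n}6.png",im); np.save(f"{n}6.npy",d)
t=cv2.imread('pics/top6.png');s=cv2.imread('pics/side6.png')
cv2.imwrite('pics/g7.png',np.hstack([cv2.resize(t[150:250,270:370],(390,390)),cv2.resize(s[180:280,250:350],(390,390))]))
E
python3 chk.py 6
```

```text
t 14.51 tcp [0.5603 0.0349 0.2424] F [-0.4  0.3  1.2] T [0.38 0.29 0.01] op 0.0001 q [-0.69  0.31  0.37  2.09  0.6   0.64 -0.06]
   seat 0.001 0.1397 0.0766 F 0.2 -0.1 1.3
True
t 15.11 tcp [0.5438 0.0229 0.2468] F [0.9 3.2 3.4] T [0.74 0.02 0.22] op -0.0003 q [-0.69  0.26  0.38  2.14  0.63  0.61 -0.07]
   seat 0.001 0.1194 0.0816 F 0.1 2.9 3.8
t 15.89 tcp [0.5524 0.0719 0.3025] F [-1.1 -0.3 -1.2] T [0.37 0.38 0.02] op 0.0003 q [-0.75  0.22  0.34  2.04  0.56  0.79 -0.04]
   seat 0.0011 0.1591 0.1449 F -1.0 -1.1 -0.8
top tab 39 [38.9 -3.7 14.5] [56.3  4.4 34.9] med [50.   0.9 32.1]
top washer top z 5.12 130
top ball 11 [  1.9 110.4  13.7]
top wing 162 pca ang 48.1 mean [ 1.6 -0.  41.4] ztop 47.0
   top pts 127 ((-0.5508136749267578, 0.5609970092773438), (48.978973388671875, 18.087444305419922), 45.77424621582031)
side tab 114 [40.7 -6.5  5. ] [57.3 11.3 34.1] med [50.4 -3.2 21.1]
side washer top z 4.86 116
side ball 15 [  2.8 105.9  10.4]
side wing 235 pca ang 47.4 mean [ 3.5 -2.8 36.8] ztop 44.8
   top pts 113 ((2.1082510948181152, 0.39488983154296875), (48.49761199951172, 17.901065826416016), 57.340721130371094)
```

View pics/g7.png

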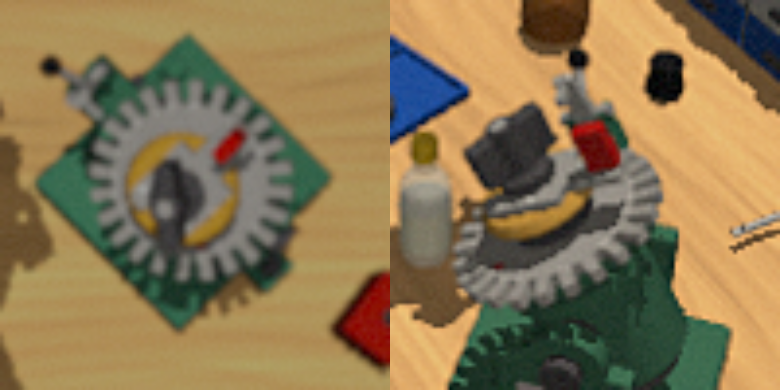

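```bash
python3 - <<'E'
from h import *
def f(s):
    p=s['tcp_pos']-SEAT; print('   seat',(p@U).round(4),(p@HY).round(4),(p@N).round(4),'F',(s['force']@U).round(1),(s['force']@HY).round(1),(s['force']@N).round(1), 't',s['time'])
env.movel(H(.001,.140,.075),.2)
c=.018
for ph in(.70,.45,.2,-.05,-.3):
    r=env.movel(H(.001,.088+.034*np.sin(ph)+c,.075+.034*(np.cos(ph)-np.cos(.7))),.06,stop_force=25)
    print(ph,r); f(env.get_state())
    if r: break
im,d=camera('side'); cv2.imwrite("pics/side7.png",im); np.save("side7.npy",d)
cv2.imwrite('pics/g8.png',cv2.resize(im[170:270,250:370],(720,600)))
E
```

```text
0.7 False
   seat 0.0012 0.128 0.0757 F 0.2 -0.2 -0.2 t 16.8583
0.45 False
   seat 0.001 0.1215 0.0804 F -1.3 2.0 2.9 t 17.15
0.2 False
   seat 0.0009 0.1146 0.0835 F -1.1 3.7 8.0 t 17.4417
-0.05 False
   seat 0.0011 0.1076 0.0851 F -1.3 4.2 17.0 t 17.7333
-0.3 False
   seat 0.0012 0.1014 0.0851 F -3.3 2.7 33.9 t 18.025
```

View pics/g8.png

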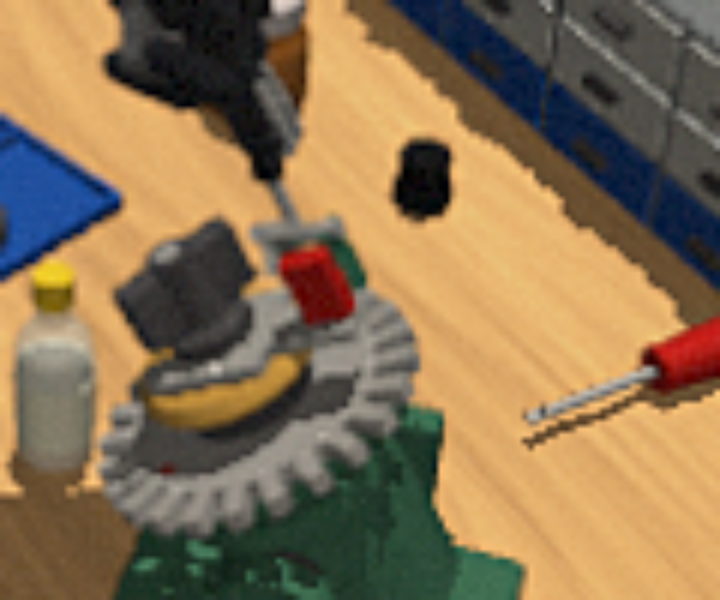

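```bash
python3 - <<'E'
from h import *
def f(s):
    p=s['tcp_pos']-SEAT; print('   seat',(p@U).round(4),(p@HY).round(4),(p@N).round(4),'F',(s['force']@U).round(1),(s['force']@HY).round(1),(s['force']@N).round(1), 't',s['time'])
env.movel(H(.001,.106,.105),.1); f(st())
for n in("side","top"):
    im,d=camera(n); cv2.imwrite(f"pics/{n}8.png",im); np.save(f"{n}8.npy",d)
t=cv2.imread('pics/top8.png');s=cv2.imread('pics/side8.png')
cv2.imwrite('pics/g9.png',np.hstack([cv2.resize(t[150:250,270:370],(390,390)),cv2.resize(s[180:250,270:340],(390,390))]))
E
python3 chk.py 8
```

```text
t 18.48 tcp [0.526  0.0213 0.267 ] F [-0.6 -0.9 -0.4] T [0.3  0.4  0.01] op -0.0 q [-0.71  0.2   0.38  2.16  0.63  0.67 -0.06]
   seat 0.001 0.1053 0.1046 F 0.1 -1.0 -0.5 t 18.4833
top tab 39 [38.4 -3.9 13.9] [56.3  4.4 36.6] med [50.   0.9 31.9]
top washer top z 5.16 128
top ball 14 [ 1.5 77.  19.2]
top wing 156 pca ang 48.1 mean [ 1.5 -0.1 41.8] ztop 46.5
   top pts 125 ((-0.4667320251464844, 0.7505989074707031), (48.00508117675781, 18.360557556152344), 50.32038497924805)
side tab 114 [ 0.6 -5.8  4.2] [57.5 69.7 33.2] med [50.3 -2.8 21.2]
side washer top z 4.9 124
side ball 19 [ 2.3 74.1 14.7]
side wing 238 pca ang 47.0 mean [ 3.5 -2.7 36.7] ztop 44.6
   top pts 115 ((2.3452205657958984, 0.2805747985839844), (49.52497863769531, 18.73149871826172), 39.46821212768555)
```

View pics/g9.png

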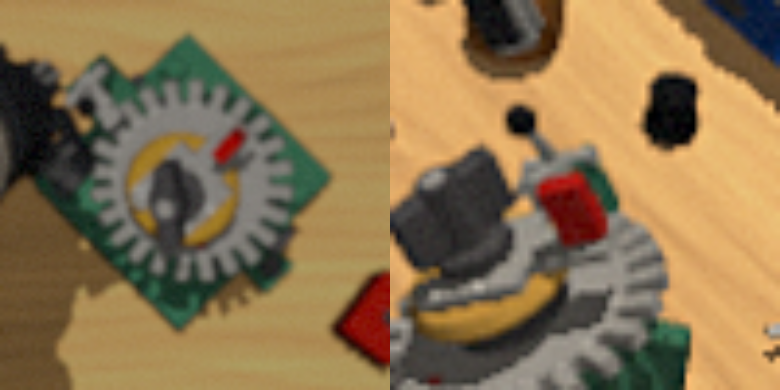

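```bash
cat >> h.py <<'E'
def f(s,m=''):
    p=s['tcp_pos']-SEAT; print(m,'t',round(s['time'],2),'seat',(p@U).round(4),(p@HY).round(4),(p@N).round(4),'F',(s['force']@U).round(1),(s['force']@HY).round(1),(s['force']@N).round(1),'Tn',(s['torque']@N).round(3),'op',s['opening'].round(4),'q4,7',s['qpos'][[3,6]].round(2))
A0=np.radians(48-180)
def pose(turn,n=None):
    n=.092-.0027*max(0,turn-.11) if n is None else n
    return H(0,0,n),quat(spin(A0-turn),-N)
E
python3 - <<'E'
from h import *
env.movel(H(.001,.106,.16),.2)
p,q=pose(0,.16); env.movel(p,.12,rot=q); f(env.get_state())
env.grip(.036)
p,q=pose(0); print(env.movel(p,.1,stop_force=10)); f(env.get_state())
env.grip(0,90); f(env.get_state())
im,d=camera('side'); cv2.imwrite("pics/side9.png",im)
cv2.imwrite('pics/g10.png',cv2.resize(im[170:270,250:370],(720,600)))
E
```

```text
Traceback (most recent call last):
  File "h.py", line 41, in f
    p=s['tcp_pos']-SEAT; print(m,'t',round(s['time'],2),'seat',(p@U).round(4),(p@HY).round(4),(p@N).round(4),'F',(s['force']@U).round(1),(s['force']@HY).round(1),(s['force']@N).round(1),'Tn',(s['torque']@N).round(3),'op',s['opening'].round(4),'q4,7',s['qpos'][[3,6]].round(2))
                                                                                                                                                                                                                             ^^^^^^^^^^^^^^^^^^
AttributeError: 'float' object has no attribute 'round'
```

```bash
sed -i "s/s\['opening'\].round(4)/round(s['opening'],4)/" h.py
python3 - <<'E'
from h import *
f(env.get_state())
env.grip(.036)
p,q=pose(0); print(env.movel(p,.1,stop_force=10)); f(env.get_state())
env.grip(0,90); f(env.get_state())
im,d=camera('side'); cv2.imwrite("pics/side9.png",im)
cv2.imwrite('pics/g10.png',cv2.resize(im[170:270,250:370],(720,600)))
E
```

```text
t 20.04 seat -0.0001 0.0001 0.1596 F -0.4 -0.9 -0.3 Tn -0.023 op 0.0007 q4,7 [2.3  0.78]
False
 t 21.31 seat 0.0001 0.0002 0.0923 F 0.1 -0.1 -0.2 Tn 0.004 op 0.0357 q4,7 [2.33 0.75]
 t 21.65 seat 0.0001 0.0004 0.0926 F -0.8 -0.9 6.7 Tn -0.025 op 0.01 q4,7 [2.33 0.75]
```

View pics/g10.png

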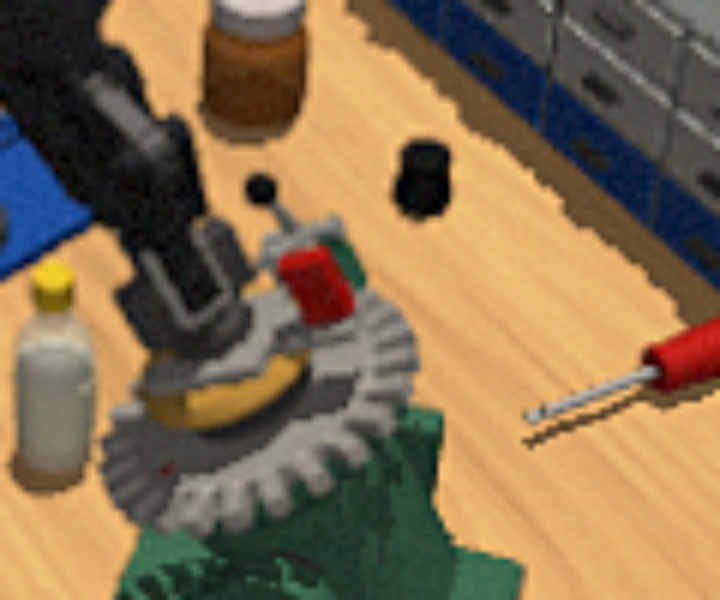

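```bash
python3 - <<'E'
from h import *
for t in(.1,.2,.3):
    p,q=pose(t); j=kin.inverse_kinematics(p,q); env.goto_joints(j); f(env.get_state(),t)
im,d=camera('side'); cv2.imwrite("pics/side10.png",im); np.save("side10.npy",d)
cv2.imwrite('pics/g11.png',cv2.resize(im[170:270,250:370],(720,600)))
E
```

```text
0.1 t 21.95 seat 0.0001 0.0004 0.0926 F -0.2 -2.4 8.7 Tn -0.031 op 0.0102 q4,7 [2.33 0.66]
0.2 t 22.2 seat 0.0001 0.0004 0.0923 F 0.3 -0.2 8.2 Tn -0.017 op 0.0106 q4,7 [2.34 0.56]
0.3 t 22.45 seat 0.0001 0.0005 0.092 F -1.1 -0.4 6.5 Tn -0.044 op 0.0101 q4,7 [2.34 0.46]
```

View pics/g11.png

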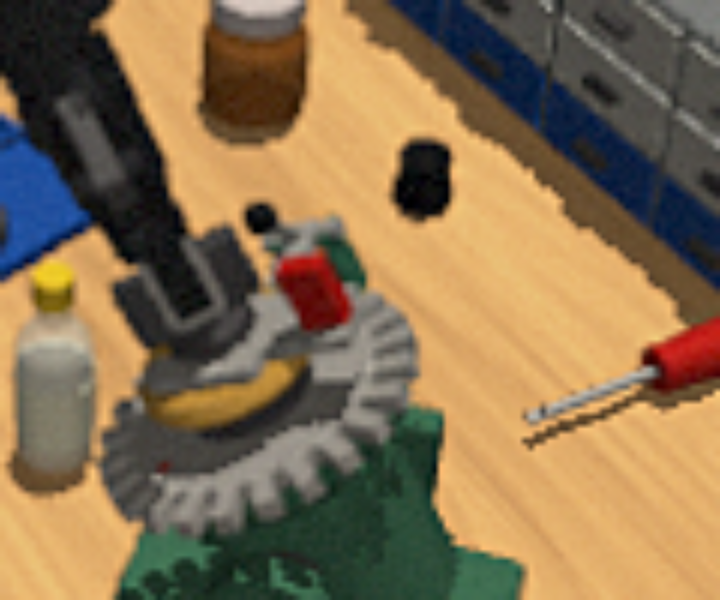

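```bash
python3 - <<'E'
from h import *
for t in np.arange(.4,1.61,.1):
    p,q=pose(t); j=kin.inverse_kinematics(p,q); env.goto_joints(j); s=env.get_state(); f(s,round(t,2))
    if abs(s['torque']@N)>1.0 or np.linalg.norm(s['force'])>35: break
im,d=camera('side'); cv2.imwrite("pics/side11.png",im); np.save("side11.npy",d)
cv2.imwrite('pics/g12.png',cv2.resize(im[170:270,250:370],(720,600)))
E
```

```text
0.4 t 22.75 seat 0.0001 0.0005 0.0917 F -0.8 -0.1 7.0 Tn -0.017 op 0.0099 q4,7 [2.34 0.36]
0.5 t 23.0 seat 0.0 0.0006 0.0915 F -0.6 -1.6 7.1 Tn -0.016 op 0.0106 q4,7 [2.34 0.26]
0.6 t 23.25 seat 0.0 0.0006 0.0912 F -1.0 -0.1 7.0 Tn 0.018 op 0.0104 q4,7 [2.34 0.16]
0.7 t 23.5 seat 0.0 0.0006 0.0909 F -1.1 -0.6 6.5 Tn 0.009 op 0.0104 q4,7 [2.34 0.06]
0.8 t 23.75 seat 0.0001 0.0007 0.0906 F -1.2 -1.1 5.6 Tn 0.042 op 0.0107 q4,7 [ 2.34 -0.04]
0.9 t 24.0 seat 0.0001 0.0007 0.0904 F -0.7 0.5 6.3 Tn -0.002 op 0.0102 q4,7 [ 2.34 -0.14]
1.0 t 24.25 seat 0.0001 0.0007 0.0901 F -0.9 -0.6 6.7 Tn 0.0 op 0.0099 q4,7 [ 2.34 -0.24]
1.1 t 24.5 seat 0.0 0.0008 0.09 F -1.2 -1.4 11.3 Tn 0.124 op 0.0105 q4,7 [ 2.34 -0.34]
1.2 t 24.75 seat 0.0 0.0009 0.0899 F -0.6 -1.3 18.0 Tn 0.369 op 0.0104 q4,7 [ 2.34 -0.44]
1.3 t 25.0 seat -0.0 0.001 0.0898 F -2.8 -3.9 22.1 Tn 0.932 op 0.0107 q4,7 [ 2.34 -0.53]
1.4 t 25.25 seat -0.0001 0.0011 0.0898 F -0.7 -5.2 32.6 Tn 2.453 op 0.0104 q4,7 [ 2.34 -0.63]
```

View pics/g12.png

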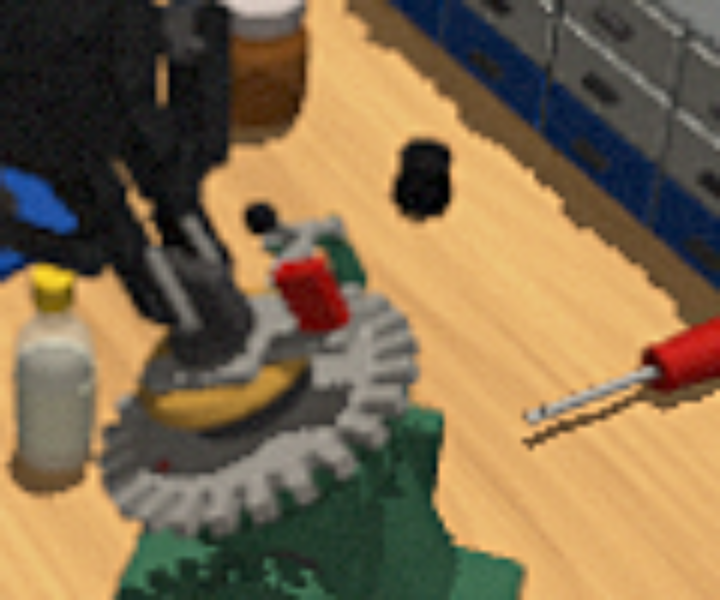

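```bash
python3 - <<'E'
from h import *
env.grip(.036); f(env.get_state())
s=env.get_state(); env.movel(s['tcp_pos']+.075*N,.12)
p=H(-.05,.2,.2); env.movel(p,.25); f(env.get_state())
for n in("side","top"):
    im,d=camera(n); cv2.imwrite(f"pics/{n}12.png",im); np.save(f"{n}12.npy",d)
t=cv2.imread('pics/top12.png');s=cv2.imread('pics/side12.png')
cv2.imwrite('pics/g13.png',np.hstack([cv2.resize(t[150:250,270:370],(390,390)),cv2.resize(s[180:260,260:340],(390,390))]))
E
python3 chk.py 12
```

```text
t 25.67 seat -0.0 -0.0001 0.0884 F -0.5 -0.5 -0.1 Tn -0.005 op 0.0359 q4,7 [ 2.34 -0.64]
 t 27.43 seat -0.0496 0.1986 0.1991 F -0.6 -0.5 0.1 Tn -0.046 op 0.036 q4,7 [ 1.97 -0.69]
top tab 43 [38.7 -7.   8.1] [56.9  2.4 36.6] med [49.4 -2.2 32.2]
top washer top z 5.13 144
top ball 19 [ 0.4 65.6 13.5]
top wing 147 pca ang 158.1 mean [ 2.  -0.5 39.6] ztop 43.9
   top pts 111 ((-1.1286249160766602, -0.6560726165771484), (17.470834732055664, 47.19955062866211), 58.698673248291016)
side tab 111 [40.3 -8.2  5.3] [57.7  3.  33.4] med [51.5 -5.6 21.2]
side washer top z 4.74 114
side ball 20 [ 2.6 63.8  8.7]
side wing 158 pca ang 160.1 mean [ 4.8 -3.7 35.7] ztop 42.0
   top pts 74 ((4.002525329589844, -1.0167293548583984), (18.444595336914062, 46.330291748046875), 53.760948181152344)
```

View pics/g13.png

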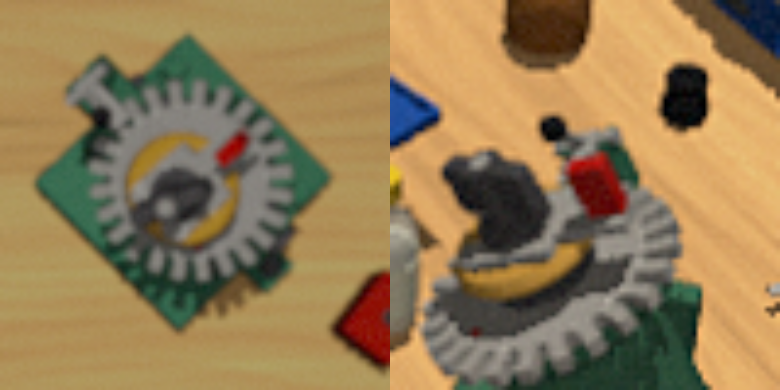

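View pics/top12.png

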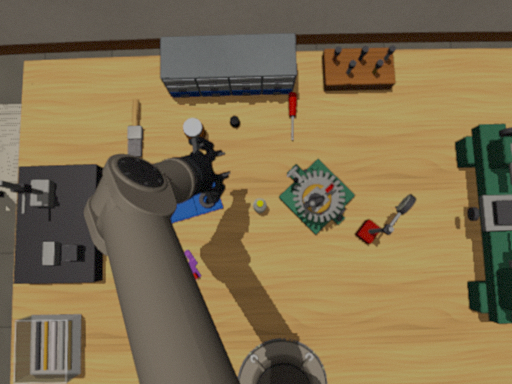

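```bash
python3 - <<'E'
from h import *
T0=np.radians(69)
def g(t,n): return H(0,0,n),quat(spin(A0-t),-N)
p,q=g(T0,.165); env.movel(p,.25,rot=q)
p,q=g(T0,.089); print(env.movel(p,.1,stop_force=10)); f(env.get_state())
env.grip(0,100); f(env.get_state(),'grip')
for t in(.06,.12,.18,.24):
    p,q=g(T0+t,.089); env.goto_joints(kin.inverse_kinematics(p,q)); s=env.get_state(); f(s,t)
    if abs(s['torque']@N)>2.2: break
env.grip(.036); f(env.get_state())
s=env.get_state(); env.movel(s['tcp_pos']+.075*N,.12)
env.movel(H(-.05,.2,.2),.25); f(env.get_state())
for n in("side","top"):
    im,d=camera(n); cv2.imwrite(f"pics/{n}13.png",im); np.save(f"{n}13.npy",d)
t=cv2.imread('pics/top13.png');s=cv2.imread('pics/side13.png')
cv2.imwrite('pics/g14.png',np.hstack([cv2.resize(t[150:250,270:370],(390,390)),cv2.resize(s[180:260,260:340],(390,390))]))
E
python3 chk.py 13
```

```text
False
 t 29.43 seat 0.0 0.0005 0.0892 F 0.9 0.2 0.6 Tn -0.013 op 0.036 q4,7 [ 2.34 -0.44]
grip t 29.77 seat 0.0002 0.0007 0.0897 F -0.7 -0.8 7.1 Tn -0.016 op 0.0102 q4,7 [ 2.34 -0.44]
0.06 t 30.02 seat 0.0002 0.0007 0.0897 F 0.3 -1.0 6.8 Tn 0.316 op 0.0099 q4,7 [ 2.34 -0.5 ]
0.12 t 30.27 seat 0.0 0.0007 0.0897 F 1.1 -1.7 7.9 Tn 1.635 op 0.0101 q4,7 [ 2.34 -0.56]
0.18 t 30.52 seat -0.0 0.0008 0.0898 F 0.7 -1.5 9.2 Tn 2.473 op 0.0101 q4,7 [ 2.34 -0.62]
 t 30.88 seat 0.0002 -0.0002 0.089 F -0.2 -0.7 0.6 Tn 0.026 op 0.0362 q4,7 [ 2.34 -0.62]
 t 32.65 seat -0.0496 0.1986 0.1991 F 0.4 -0.8 -0.8 Tn -0.021 op 0.0361 q4,7 [ 1.97 -0.68]
top tab 41 [39.2 -6.8 11.7] [56.5  2.6 34.4] med [48.7 -2.  32. ]
top washer top z 5.19 146
top ball 20 [ 0.1 65.9 13.2]
top wing 147 pca ang 158.4 mean [ 1.5 -0.2 39.6] ztop 43.8
   top pts 117 ((-0.24009132385253906, -0.14515113830566406), (17.479995727539062, 47.21672439575195), 77.66744995117188)
side tab 114 [-3.1 -8.2  5. ] [57.4 63.3 33.6] med [51.2 -5.3 20.7]
side washer top z 4.75 116
side ball 21 [ 2.9 63.4  9.2]
side wing 162 pca ang 160.5 mean [ 4.8 -3.6 35.8] ztop 41.9
   top pts 78 ((2.7938995361328125, 0.8190708160400391), (17.719711303710938, 47.995826721191406), 73.41880798339844)
```

View pics/g14.png

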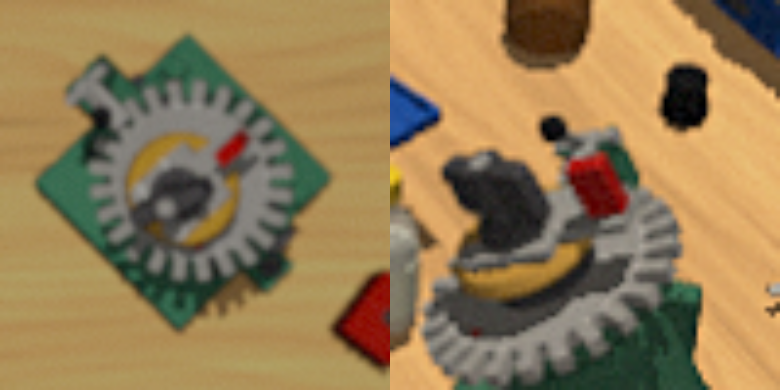

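View pics/side13.png

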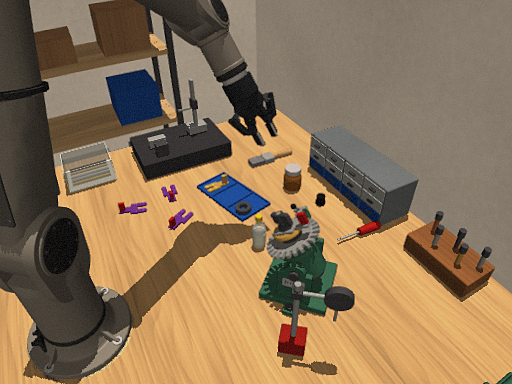

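```bash
python3 -c "
from h import *
f(env.get_state()); print(job.job_done())"
```

```text
t 32.75 seat -0.0493 0.1984 0.1995 F 0.7 -0.8 0.1 Tn -0.041 op 0.0361 q4,7 [ 1.97 -0.68]
the job is handed in; nothing more can be done
None
```

The blank is clamped and the job is handed in at 32.7 s of the 58 s allowed. I took the red-tab washer from the tray and slid it home from uphill against the stud. Then I tipped the latch over and turned the wing nut clockwise; the latch dropped into its notch as the turning began.

**Last checks, all from the cameras and force readings:**
- **Washer:** its top face is about 5 mm above the blank. The tab spans about 39 to 57 mm uphill, so the washer rests on the stud.
- **Latch:** the ball is 66 mm from the spindle axis, which matches the latch being fully down in a notch.
- **Nut:** it sank about 3 mm. Re-gripped and turned again at about 2.5 N m, it did not move, so it is tight.
- **Bench:** the other objects look undisturbed, and the arm is clear of everything.

**What disagreed or went wrong:**
- **Nut angle:** the wing turned only about 1.2 rad for the 1.4 rad I commanded. Less the small spindle turn, about 1.14 rad of that is nut travel. The start angle (0 to 0.2 rad) and a few degrees of picture error are not included, so vision alone puts the nut only just past 1.1. That is why I tested it by torque.
- **Latch:** the first two pushes stopped early at the force limit, and the third tipped it over. During that push about 34 N bore upward on the fingertips.

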